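Take the flush battery pack out of the hall lamp console

TASK

Take the shelf lamp's battery pack out for charging: first flick the chrome toggle over to off (away from the side it leans to), then pull the red plug straight up out of its sprung socket and put it in the steel key tray. Only then press the black thumb-marked end of the flush orange pack fully down so that its other end tips up and stays up, take the pack by that raised end, lift it out and lay it flat, thumb mark up, in the middle of the blue charging mat, lengthways along it. Set both things down rather than dropping them, and leave everything else on the shelf where it is.

Things in the scene. Friction and masses are not known exactly. Their poses are not given: they have to be found in the camera images.
- toggle (a joint): chrome toggle lever: 0 = on (leans to its own -x side, as found), 1.0 = off (leans to its +x side); about 1 N at the tip moves it and it stays where left; end stops at 0 and 1.0 rad
- toggle_tip (a point): centre of the 26 mm chrome ball at the toggle's tip. The lever is 65 mm long from a level pivot 22 mm above the shelf; the ball is 79 mm up at either end of its swing and travels 62 mm horizontally, from on to off
- toggle_base: white toggle base, 70 (x) x 50 (y) x 25 mm, fixed; origin under its centre, below the lever's pivot. The toggle swings in this body's x-z plane; off is towards its +x
- console: white lamp power console, fixed to the shelf, 120 mm (x) x 270 mm (y, from -125 to +145) and 55 mm high; origin on the shelf. In its flat top deck are the pack's recess (60 x 156 mm, centre at y -25) and the plug's socket (y +85)
- socket_mouth (a point): centre of the plug socket's mouth (22 x 21 mm, 35 mm deep) in the deck's top face, opening straight up. Two sprung balls in it hold the plug: pulling it straight up takes about 12 N over the first 8 mm, and it is clear after 30 mm
- plug_center (a point): centre of the red plug's bar: 28 mm thick (its x, ribbed sides, grip here) x 90 mm long (y) x 34 mm tall (z up), 0.12 kg. A brass prong, 18 mm wide, reaches 29 mm below the bar's underside. As found the bar lies on the deck, prong in the socket; its -y end laps 10 mm over the pack's +y end and holds that down. Stood on its prong and let go it rolls onto its side, which is fine
- pack_center (a point): centre of the orange battery pack, about 0.2 kg, 56 mm (x) x 150 mm (y) x 18 mm (z up). As found it lies flush in the console's recess, its top 1 mm below the deck, 2 to 3 mm of gap all round, so it cannot be gripped. A black ribbed thumb patch (40 x 30 mm) on top of its -y end is centred 56 mm from the middle
- pack_seat (a point): point fixed in the console where the pack's centre is when it lies flush. When tipped right over, the pack's +y end stands about 30 mm proud of the deck, and its sides there can be gripped (56 mm, across x); the cradle below is only 40 mm wide
- cradle (a joint): rocking cradle under the pack: 0 = pack flush, 0.36 rad = thumb-marked end fully down (stop). Axis parallel to the console's x, at the pack's half thickness, 10 mm from the pack's centre towards the thumb mark. About 5 N on the thumb mark, moved 16 mm down, tips it right over; a stiff pivot keeps it where it is left
- keytray: steel key tray, fixed, open, 170 (x) x 140 (y) x 25 mm high, 5 mm walls and floor; origin under its centre
- mat: blue charging mat, fixed, 220 (x) x 120 (y) x 8 mm; origin under its centre, top 8 mm above the shelf
- shaker_mid (a point): green plastic shaker cup with black lid, 92 mm across, 172 mm tall; point on its axis 80 mm up (leave alone)
- case_mid (a point): dark green glasses case, 155 x 70 x 45 mm; its centre (leave alone)
- can_mid (a point): white spray can, 54 mm across, about 150 mm tall; point on its axis 75 mm up (leave alone)
- torch_mid (a point): black and silver torch lying down, 155 mm long, 48 mm thick; point near its middle (leave alone)
Mind the look-alikes: they are no part of the job. There is more than one size of the toggle_base; the job needs the middle-sized. Of the things like the part that bears pack_center, leave any that is purple; of the rest the smaller one is meant.

How it is judged:
By the outcome, as a careful person would: the job done as asked, in the order asked, and still so for the second after the job is handed in, with the robot touching nothing.
It also fails if it takes over 69 s, if anything falls off the work surface, if the arm or the gripper's body presses on something with over 40 N, if the wrist force passes 120 N, or if a joint passes its speed limit or range.

ROBOT

A 7-joint arm with a two-finger parallel gripper is mounted at the origin on the work surface. World frame = base frame: x ahead of the robot, y to its left, z up, the work surface at z = 0. Lengths are in m, angles in rad, forces in N, time in s.
With the tool pointing down it reaches from about 0.4 to 0.85 m from the base axis. Payload 4.5 kg.
Tool frame: the origin (TCP) lies midway between the tips of the shut fingers; the grasp point (between the pads) lies 19 mm behind it (ctrl.pinch_z is the distance from the TCP to the grasp point, in m); z points along the fingers, y is the line along which they close (so a half turn about z gives the same grasp; the last joint's range is limited). The gripper opens to 88 mm and grips with 3 to 60 N. Pads are 18 mm wide; open, the fingers measure 123 mm over their backs; the gripper's body (75 mm by 187 mm) begins 45 mm behind the grasp point.
Start: joints at [0.034, 0.689, -0.195, 1.565, 0.157, 0.902, -0.215], TCP at [0.625, 0, 0.205] pointing down, gripper open.
Joint ranges: [-3.01, 3.01], [-0.46, 2.08], [-1.47, 1.51], [0.13, 2.56], [-1, 4.14], [0.04, 2.09], [-2.66, 2.66]. Speed limits (rad/s): [2.57, 2.57, 3.14, 3.14, 3.14, 3.14, 3.14].

INTERFACE

Orientations are given as a unit quaternion [x, y, z, w].
In Python, from station import ctrl gives the robot as it stands.
- The arm moves only by the tool servo_tool, never from a script. Its argument "deltas" is a list that holds one entry, the list of rows, each a list of 7 numbers: the closure, from 0 (fully open) to 1 (shut), then the shift along the tool's x, y, z in m, then the turn, a rotation vector about the tool's x, y, z in degrees. A call has 1 to 5 rows; each row shifts and turns the commanded pose from where the row before left it, along the tool's axes as they then stand; what a row does not reach is not made up. A row lasts 1/10 s, in which the tool goes at most 50 mm and 8.59 degrees, less where a joint would pass 70% of its speed; a pose out of reach is approached as far as the arm can. A call is refused whole if a number of a shift passes 0.05 or a number of a turn 8.59, either way. A call with a gripper value outside its range is refused whole. The fingers move at their own pace and stop on an object; the grip force is fixed at half the most. Time passes only in rows, so rows that do not move let the fingers close. It gives the time, the measured TCP pose, the force, the opening and the grip force at its end, in the units of the state.
- ctrl.observe(): the state, without advancing time (a new reading comes with each control period).
- ctrl.read_camera(name): name is "scene" or "side" or "wrist"; returns a dict with "pixels" (400x640x3 uint8, blue, green, red), "vfov" (degrees; the focal length in pixels is half the picture's height over the tangent of half this angle, whatever the lens; pixels are square), "cx", "cy" (the principal point, pixels), "pose" (4x4, takes a point from camera to world coordinates). Camera axes: x right, y down, z forward; pixel columns grow to the right and rows downward; lengths in m; the calibration is good to about 2 mm. A picture is of the moment at which its call begins. There is no depth.
- ctrl.sign_off(): hands the job in; it is judged then, once.
The state is a dict: "time_s": time; "joints": joint angles; "qd": joint speeds; "tau": joint torques, N m; "position": TCP position; "ee_rot": TCP orientation; "force": force on the tool from outside, world axes, zero at the start; "torque": the same for the moment, N m; "grip_width": finger opening in m; "grasp_force": force on a finger pad.
Only numpy, scipy, OpenCV 4.12 (cv2) and the standard library are available. Lean on these libraries where they do the work, as an engineer would, in place of code of your own. Each camera call takes 0.05 s, during which the arm holds its last target. There are 200 camera calls.

## Working session

There is one attempt and no reset: what is moved stays moved. The work goes in short steps, Python scripts to look and compute and a tool call to move; the robot and the scene stay as the last step left them, time stands still between calls to the robot, and variables do not carry over. Pictures are saved under pics/ and viewed, at most 10 in all, crops included, and the job is handed in when it is done.

Besides the shell and the picture viewer there is one more tool, called after "Emit:" as name(argument=value, ...) on one line, values as JSON. servo_tool: Moves the arm, as the interface text tells. Its arguments: {"type":"object","properties":{"deltas":{"type":"array","items":{"type":"array","items":{"type":"array","items":{"type":"number"}}}}},"required":["deltas"]}

```bash
mkdir -p pics; ls
cat > h.py <<'E'
import numpy as np, cv2
from station import ctrl
def cam(n):
    d=ctrl.read_camera(n); d['f']=len(d['pixels'])/2/np.tan(np.radians(d['vfov'])/2); d['pose']=np.array(d['pose']); return d
def ray(d,u,v):
    r=d['pose'][:3,:3]@np.array([(u-d['cx'])/d['f'],(v-d['cy'])/d['f'],1]); return d['pose'][:3,3],r/np.linalg.norm(r)
def onz(d,u,v,z):
    o,r=ray(d,u,v); return o+r*(z-o[2])/r[2]
def proj(d,p):
    q=d['pose'][:3,:3].T@(np.array(p)-d['pose'][:3,3]); return q[:2]/q[2]*d['f']+[d['cx'],d['cy']]
E
python3 - <<'E'
from h import *
import pickle
D={}
for n in ['scene','side','wrist']:
    d=cam(n); D[n]=d; cv2.imwrite(f'pics/{n}0.png',d['pixels']); print(n,d['f'],d['cx'],d['cy'],d['pose'].round(3).tolist())
pickle.dump(D,open('d0.pkl','wb'))
print(ctrl.observe())
E
```

```text
pics
scene 392.8609551502442 322.41856980673725 200.14619780719306 [[-0.091, 0.782, -0.617, 1.294], [0.996, 0.083, -0.043, 0.058], [0.018, -0.618, -0.786, 1.125], [0.0, 0.0, 0.0, 1.0]]
side 516.0746058274608 321.48243132182756 201.67691506895008 [[-0.835, -0.317, 0.45, -0.265], [-0.551, 0.485, -0.679, 1.101], [-0.003, -0.815, -0.58, 1.05], [0.0, 0.0, 0.0, 1.0]]
wrist 321.955478373497 319.2561760308271 201.31074076520994 [[1.0, -0.001, -0.0, 0.626], [-0.001, -0.964, -0.265, 0.067], [-0.0, 0.265, -0.964, 0.385], [0.0, 0.0, 0.0, 1.0]]
{'time_s': 0.15, 'joints': array([ 0.03378528,  0.68976832, -0.1945056 ,  1.56604396,  0.15730262,
        0.90250144, -0.21511326]), 'qd': array([-0.00066525, -0.00260503,  0.00092893, -0.00485883, -0.00029369,
        0.00095165, -0.00053326]), 'tau': array([-1.46674727e-03, -5.27863634e+01, -1.26819178e+00, -1.53587687e+01,
       -5.24473807e-02,  3.92338901e-03,  1.12435155e-04]), 'position': array([ 6.24505013e-01, -4.19146332e-05,  2.04224412e-01]), 'ee_rot': array([ 7.07091033e-01,  7.07122214e-01, -5.10155686e-04, -4.29265581e-04]), 'force': array([-0.22375224, -0.204344  , -0.03334973]), 'torque': array([-0.01673345,  0.04960755, -0.00568313]), 'grasp_force': 0.0, 'grip_width': 0.08769816420590021}
```

View pics/scene0.png

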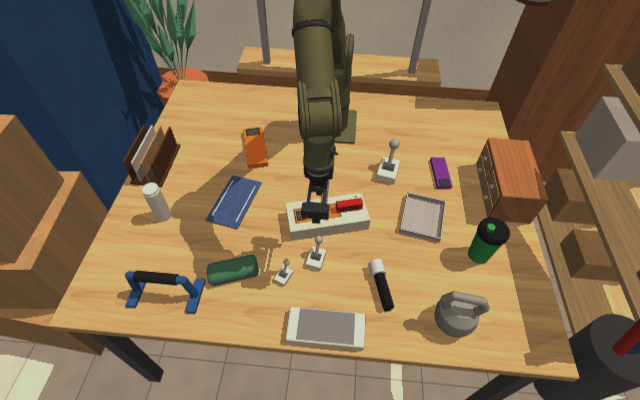

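View pics/side0.png

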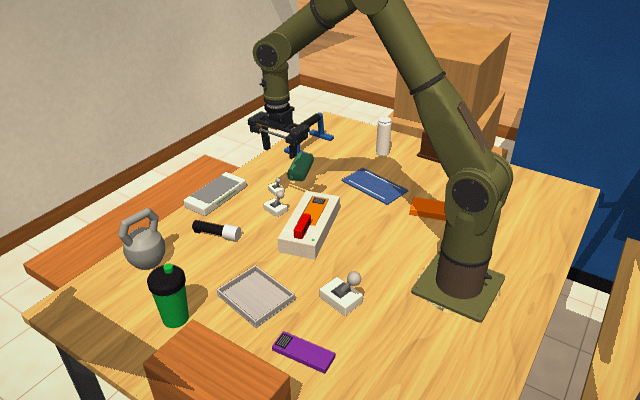

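The scene view shows the console at (328,215) with the plug on its right, the mat at (235,202) and the tray at (423,217). The three toggles are at (388,165) large, (316,258) middle and (284,273) small. The side view agrees. Next I'll crop in closer.

Run:
```python
import pickle,cv2,numpy as np
D=pickle.load(open('d0.pkl','rb'))
a=cv2.resize(D['scene']['pixels'][180:290,265:375],(400,400),interpolation=2)
b=cv2.resize(D['side']['pixels'][165:265,250:350],(400,400),interpolation=2)
cv2.imwrite('pics/c0.png',np.hstack([a,b]))
```

```text
(no output)
```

View pics/c0.png

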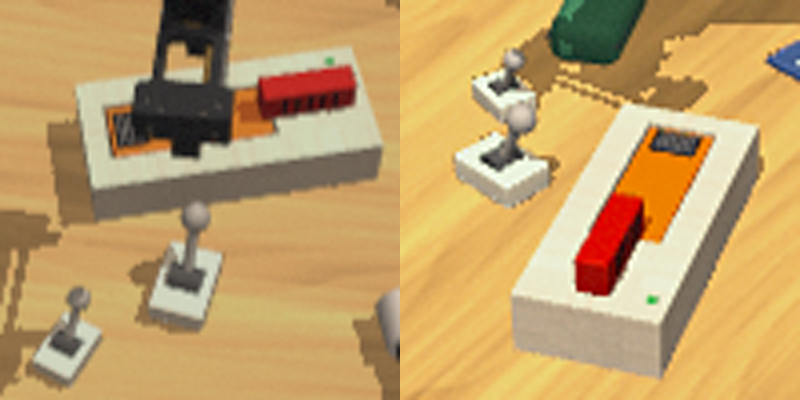

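View pics/wrist0.png

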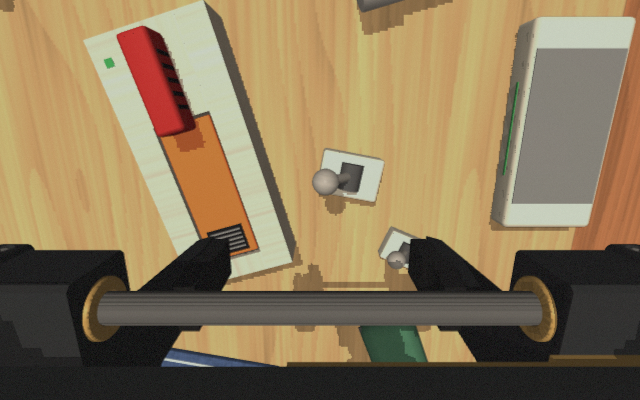

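The wrist view shows the middle toggle at base (350,176), with its ball at (326,181) leaning to image left. The plug top runs from (135,32) to (178,132), and the patch is at (232,240). Measuring now.

```bash
cat > m.py <<'E'
from h import *
import pickle
D=pickle.load(open('d0.pkl','rb')); w=D['wrist'];s=D['scene'];e=D['side']
P=lambda n,d,u,v,z: print(n,onz(d,u,v,z).round(4))
for uv in [(84,40),(204,2),(294,263)]: P('console',w,*uv,.055)
for uv in [(326,149),(384,160),(376,202)]: P('tbase',w,*uv,.025)
P('ball',w,326,181,.079)
for d,n in((w,'w'),(s,'s'),(e,'e')):
    hsv=cv2.cvtColor(d['pixels'],cv2.COLOR_BGR2HSV);H,S,V=cv2.split(hsv)
    for nm,m in (('red',((H<5)|(H>174))&(S>200)&(V>150)),('blue',(H>98)&(H<125)&(S>90)&(V>60)),('orange',(H>8)&(H<16)&(S>215)&(V>170))):
        cs,_=cv2.findContours(m.astype(np.uint8),0,2)
        for c in cs:
            if cv2.contourArea(c)>80:
                r=cv2.minAreaRect(c); z={'red':.089,'blue':.008,'orange':.054}[nm]
                print(n,nm,cv2.contourArea(c),np.round(r[0]),np.round(cv2.boxPoints(r)).tolist(),onz(d,*r[0],z).round(3))
# mat, tray corners by eye
for uv in [(238,177),(261,182),(236,227),(208,219)]: P('mat s',s,*uv,.008)
for uv in [(406,195),(446,197),(442,239),(401,234)]: P('tray s',s,*uv,.025)
for uv in [(217,292),(254,267),(295,295),(257,325)]: P('tray e',e,*uv,.025)
E
python3 m.py
python3 - <<'E'
import pickle,cv2,numpy as np
D=pickle.load(open('d0.pkl','rb'))
a=cv2.resize(D['scene']['pixels'][165:240,200:275],(400,400),interpolation=2)
b=cv2.resize(D['scene']['pixels'][180:255,385:460],(400,400),interpolation=2)
cv2.imwrite('pics/c1.png',np.hstack([a,b]))
E
```

```text
console [0.4055 0.1332 0.055 ]
console [0.5208 0.1646 0.055 ]
console [ 0.597  -0.0952  0.055 ]
tbase [0.6329 0.0286 0.025 ]
tbase [0.698  0.0163 0.025 ]
tbase [ 0.6913 -0.0325  0.025 ]
ball [0.632  0.0036 0.079 ]
w blue 585.5 [215. 360.] [[166.0, 357.0], [167.0, 347.0], [264.0, 364.0], [263.0, 373.0]] [ 0.479 -0.268  0.008]
s red 107.0 [349. 203.] [[336.0, 201.0], [360.0, 198.0], [361.0, 204.0], [337.0, 207.0]] [0.482 0.091 0.089]
s blue 434.5 [187. 294.] [[170.0, 309.0], [176.0, 275.0], [204.0, 279.0], [199.0, 314.0]] [ 0.821 -0.376  0.008]
s blue 238.0 [135. 289.] [[125.0, 272.0], [144.0, 271.0], [145.0, 306.0], [126.0, 306.0]] [ 0.82  -0.539  0.008]
s blue 1444.5 [233. 201.] [[206.0, 219.0], [233.0, 168.0], [260.0, 183.0], [234.0, 233.0]] [ 0.454 -0.322  0.008]
s blue 187.0 [151. 112.] [[142.0, 96.0], [156.0, 94.0], [160.0, 128.0], [146.0, 129.0]] [ 0.01  -0.788  0.008]
s blue 182.5 [137.  76.] [[123.0, 59.0], [131.0, 55.0], [152.0, 93.0], [144.0, 97.0]] [-0.236 -0.944  0.008]
s blue 539.0 [141.  42.] [[118.0, 0.0], [131.0, -5.0], [163.0, 84.0], [150.0, 89.0]] [-0.526 -1.041  0.0
[... 448 characters left out ...]
 162.5 [324. 126.] [[309.0, 134.0], [317.0, 112.0], [339.0, 119.0], [332.0, 141.0]] [ 0.848 -0.601  0.008]
e blue 23782.0 [574. 140.] [[510.0, 0.0], [639.0, 0.0], [639.0, 280.0], [510.0, 280.0]] [-0.094 -1.067  0.008]
e orange 388.0 [427. 206.] [[410.0, 197.0], [444.0, 197.0], [444.0, 215.0], [410.0, 215.0]] [ 0.205 -0.235  0.054]
mat s [ 0.3405 -0.3297  0.008 ]
mat s [ 0.3558 -0.239   0.008 ]
mat s [ 0.5649 -0.2857  0.008 ]
mat s [ 0.542  -0.3893  0.008 ]
tray s [0.3756 0.2967 0.025 ]
tray s [0.3696 0.4407 0.025 ]
tray s [0.5528 0.4088 0.025 ]
tray s [0.5469 0.2732 0.025 ]
tray e [0.5365 0.4158 0.025 ]
tray e [0.5157 0.2818 0.025 ]
tray e [0.3502 0.3073 0.025 ]
tray e [0.3698 0.4468 0.025 ]
```

View pics/c1.png

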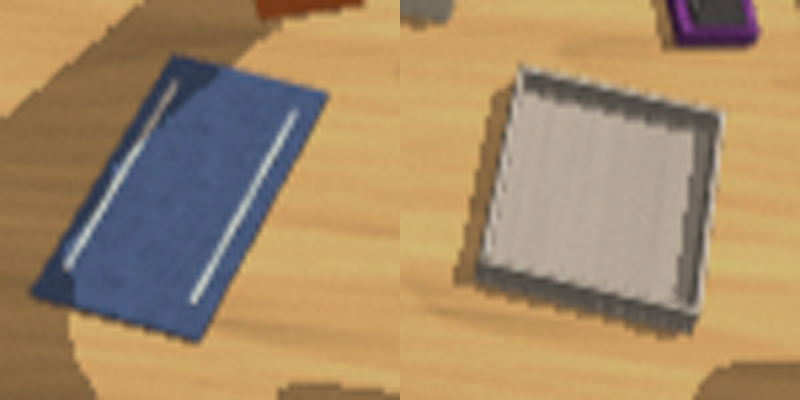

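Emit:
servo_tool(deltas=[[[1,0.011,-0.02,0,0,0,0],[1,0,-0.0195,0.02,0,0,0],[1,0,0,0.02,0,0,0],[1,0,0,0.02,0,0,0],[1,0,0,0,0,0,0]]])

```text
time_s: 0.65
position: [0.5832, 0.0108, 0.1424]
ee_rot: [0.707, 0.707, -0.002, -0.002]
force: [0.6, -0.1, 0.1]
grip_width: 0.0504
grasp_force: 0.0
```

Run:
```python
from h import *
import pickle
D=pickle.load(open('d0.pkl','rb'));s=D['scene']
for n,z,c in (('mat',.008,[(231.9,175.3),(261.7,182.8),(237.5,229.1),(206,220.3)]),('tray',.025,[(407.5,192.8),(445.4,201.6),(440.3,238.5),(399.6,230.6)])):
    p=np.array([onz(s,*q,z)[:2] for q in c]); x=(p[2]+p[3]-p[0]-p[1])/2; print(n,p.round(3).tolist(),p.mean(0),np.linalg.norm(x),np.degrees(np.arctan2(x[1],x[0])))
d=cam('wrist'); cv2.imwrite('pics/w1.png',d['pixels'])
pickle.dump(d,open('w1.pkl','wb'))
```

```text
mat [[0.334, -0.354], [0.359, -0.236], [0.573, -0.279], [0.548, -0.395]] [ 0.45369521 -0.31585063] 0.21750532110020188 -11.023371833343852
tray [[0.365, 0.303], [0.391, 0.436], [0.551, 0.403], [0.534, 0.269]] [0.4602271  0.35278787] 0.16790200044704648 -11.440502140523598
```

View pics/w1.png

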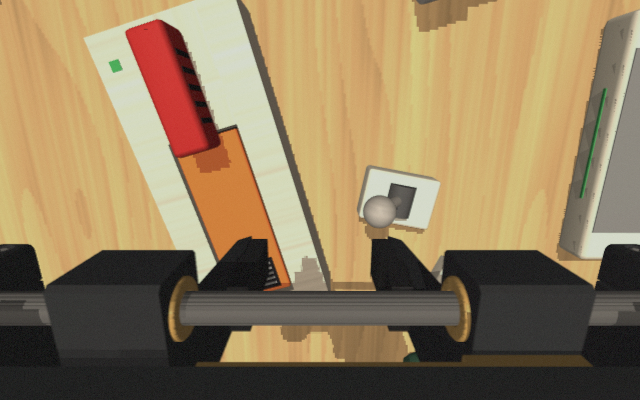

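The wrist view shows the ball at (380,211) on the base's left side, with the fingers still closing. I'll finish closing, then descend.

Emit:
servo_tool(deltas=[[[1,0,0,0,0,0,0],[1,0,0,0,0,0,0],[1,0,0,0,0,0,0],[1,0,0,0,0,0,0],[1,0,0,0,0,0,0]]])

```text
time_s: 1.2
position: [0.5857, 0.011, 0.1452]
ee_rot: [0.707, 0.707, 0.0, 0.0]
force: [0.8, -1.2, 0.3]
grip_width: 0.0061
grasp_force: 0.0
```

Emit:
servo_tool(deltas=[[[1,0,0,0,0,0,0],[1,0,0,0,0,0,0],[1,0,0,0.03,0,0,0],[1,0,0,0.03,0,0,0],[1,0,0,0.01,0,0,0]]])

```text
time_s: 1.7
position: [0.5836, 0.0108, 0.0724]
ee_rot: [0.707, 0.707, -0.002, -0.001]
force: [-0.7, -1.0, 0.6]
grip_width: 0.0005
grasp_force: 0.0
```

Emit:
servo_tool(deltas=[[[1,-0.002,0.012,0,0,0,0],[1,-0.002,0.012,0,0,0,0],[1,-0.002,0.012,0,0,0,0],[1,-0.002,0.012,0,0,0,0],[1,-0.002,0.012,0,0,0,0]]])

```text
time_s: 2.2
position: [0.6464, 0.001, 0.0756]
ee_rot: [0.707, 0.707, 0.0, 0.0]
force: [0.6, -0.2, 0.3]
grip_width: 0.0005
grasp_force: 0.0
```

Emit:
servo_tool(deltas=[[[1,-0.001,0.006,0,0,0,0],[1,-0.001,0.006,0,0,0,0],[1,-0.001,0.005,0,0,0,0],[1,0,0.003,0,0,0,0],[1,0,0,0,0,0,0]]])

```text
time_s: 2.7
position: [0.6657, -0.0019, 0.0748]
ee_rot: [0.707, 0.707, 0.0, 0.0]
force: [-0.8, -0.5, 0.3]
grip_width: 0.0007
grasp_force: 0.0
```

Run:
```python
from h import *
d=cam('wrist');s=cam('scene')
print(ctrl.observe()['force'],ctrl.observe()['position'])
a=cv2.resize(s['pixels'][200:290,265:375],(490,400),interpolation=2)
p=d['pixels'][100:300,200:500]; cv2.imwrite('pics/w2.png',np.hstack([cv2.resize(p,(300,400)),a]))
```

```text
[ 0.23333303  0.14936925 -0.37774721] [ 0.6651658  -0.00182485  0.07475129]
```

View pics/w2.png

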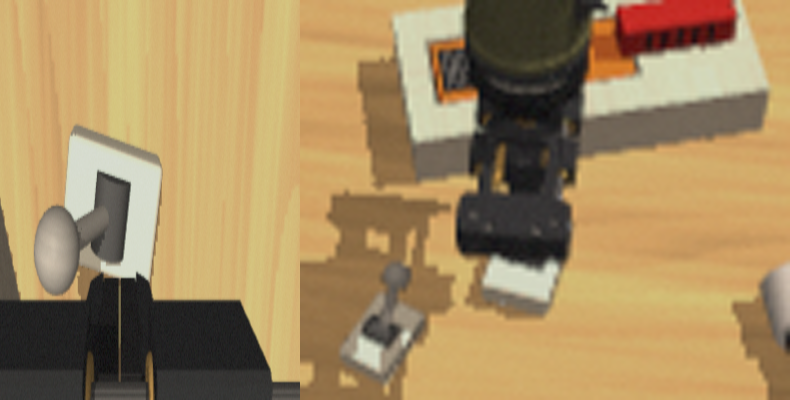

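The finger passed beside the ball, which is at pixel (257,225) and still leaning to -x. I'll triangulate it from the stored views.

```bash
cat >> h.py <<'E'
def tri(obs):
    A=np.zeros((3,3));b=np.zeros(3);R=[ray(*o) for o in obs]
    for o,r in R:
        M=np.eye(3)-np.outer(r,r);A+=M;b+=M@o
    p=np.linalg.solve(A,b);return p,[np.linalg.norm((np.eye(3)-np.outer(r,r))@(p-o)) for o,r in R]
E
python3 - <<'E'
from h import *
import pickle
D=pickle.load(open('d0.pkl','rb'));w1=pickle.load(open('w1.pkl','rb'));w2=cam('wrist')
print(w2['pose'].round(4).tolist(), ctrl.observe()['position'])
B=[(D['wrist'],326,181),(w1,380,211),(w2,257,225),(D['scene'],319,239),(D['side'],280,193.5)]
for b in B: print(onz(*b,.079).round(4))
print(tri(B[:2]),tri(B))
print('tip',proj(w2,ctrl.observe()['position']))
for q in [(D['wrist'],350,176),(w1,399,199),(w2,274+38,100+95)]: print('base',onz(*q,.025))
for q in [(273,163),(360,182),(350,240)]: print(onz(w2,*q,.025))
E
```

```text
[[1.0, -0.0009, 0.0007, 0.6662], [-0.0006, -0.9643, -0.2648, 0.0655], [0.0009, 0.2648, -0.9643, 0.2559], [0.0, 0.0, 0.0, 1.0]] [ 0.66516997 -0.00183937  0.07480736]
[0.632  0.0036 0.079 ]
[0.6322 0.003  0.079 ]
[0.6301 0.0027 0.079 ]
[0.6291 0.0046 0.079 ]
[0.6311 0.     0.079 ]
(array([0.63183436, 0.00395207, 0.08142899]), [np.float64(0.00020652120992275343), np.float64(0.00020652120992277923)]) (array([0.63079215, 0.00378231, 0.08146562]), [np.float64(0.0011974354763534464), np.float64(0.0009237825105782643), np.float64(0.00027051718360910265), np.float64(0.0009851747349438925), np.float64(0.002131509379908827)])
tip [317.39223088 229.77618047]
base [ 0.66034615 -0.00183927  0.025     ]
base [ 0.66021575 -0.00155597  0.025     ]
base [0.66096513 0.00697908 0.025     ]
[0.63303484 0.03077521 0.025     ]
[0.69615885 0.01676212 0.025     ]
[ 0.68996121 -0.02875332  0.025     ]
```

Emit:
servo_tool(deltas=[[[1,0,0,-0.04,0,0,0],[1,0,0,-0.03,0,0,0],[1,0.006,-0.04,0,0,0,0],[1,0.006,-0.04,0,0,0,0],[1,0,0,0.03,0,0,0]]])

```text
time_s: 3.35
position: [0.5818, 0.0112, 0.1178]
ee_rot: [0.706, 0.708, 0.0, -0.0]
force: [2.1, -0.4, -0.1]
grip_width: 0.0005
grasp_force: 0.0
```

Run:
```python
from h import *
d=cam('wrist')
print(ctrl.observe()['force'],ctrl.observe()['position'])
cv2.imwrite('pics/w3.png',d['pixels'][100:330,200:560])
```

```text
[-0.1633539   0.26016523 -2.18261612] [0.58075946 0.01040226 0.11191174]
```

View pics/w3.png

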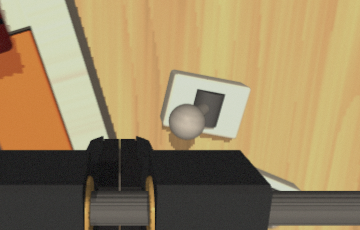

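The ball at crop (187,121), full frame (387,221), is still on. I'll sweep again, lower and slower, and watch the force.

Emit:
servo_tool(deltas=[[[1,-0.003,0,0.025,0,0,0],[1,-0.003,0,0.025,0,0,0],[1,0,0,0.004,0,0,0],[1,0,0.008,0,0,0,0],[1,0,0.008,0,0,0,0]]])

```text
time_s: 3.9
position: [0.6033, 0.0044, 0.062]
ee_rot: [0.707, 0.707, 0.001, 0.001]
force: [-0.0, -0.3, 0.7]
grip_width: 0.0009
grasp_force: 0.0
```

Emit:
servo_tool(deltas=[[[1,0,0.007,0,0,0,0],[1,0,0.007,0,0,0,0]]])

```text
time_s: 4.1
position: [0.6173, 0.0042, 0.0619]
ee_rot: [0.707, 0.707, 0.001, 0.001]
force: [0.2, -0.1, 0.5]
grip_width: 0.0002
grasp_force: 0.0
```

Emit:
servo_tool(deltas=[[[1,-0.001,0.007,0,0,0,0],[1,-0.001,0.007,0,0,0,0]]])

```text
time_s: 4.3
position: [0.6304, 0.002, 0.0612]
ee_rot: [0.707, 0.707, 0.0, 0.0]
force: [0.7, -0.7, -0.4]
grip_width: 0.0005
grasp_force: 0.0
```

Emit:
servo_tool(deltas=[[[1,-0.001,0.007,0,0,0,0],[1,-0.001,0.007,0,0,0,0]]])

```text
time_s: 4.5
position: [0.6441, -0.0002, 0.0608]
ee_rot: [0.707, 0.707, -0.0, 0.0]
force: [0.1, 0.4, 0.5]
grip_width: 0.0003
grasp_force: 0.0
```

```bash
cat > ball.py <<'E'
from h import *
# grey ball: low-saturation mid-bright circular blob, in the neighbourhood of the toggle
d=cam('wrist'); print(ctrl.observe()['force'].round(1),ctrl.observe()['position'].round(4))
on=proj(d,[.631,.0035,.081]);off=proj(d,[.692,-.0075,.081]);print('on',on.round(),'off',off.round())
hsv=cv2.cvtColor(d['pixels'],cv2.COLOR_BGR2HSV)
for n,p in(('on',on),('off',off)):
    u,v=np.round(p).astype(int); q=hsv[max(0,v-5):v+6,max(0,u-5):u+6].reshape(-1,3); print(n,np.median(q,0))
g=cv2.medianBlur(cv2.cvtColor(d['pixels'],cv2.COLOR_BGR2GRAY),3)
print(cv2.HoughCircles(g,cv2.HOUGH_GRADIENT,1,15,param1=100,param2=14,minRadius=12,maxRadius=32))
cv2.imwrite('pics/w4.png',d['pixels'][100:330,150:560])
E
python3 ball.py
```

```text
[ 1.7 -0.2  0.4] [ 6.455e-01 -3.000e-04  6.090e-02]
on [293. 237.] off [405. 255.]
on [ 18.  39. 187.]
off [60. 16. 34.]
[[[142.5 316.5  27.9]
  [127.5 321.5  31.4]
  [290.5 236.5  22.1]
  [307.5 311.5  19.9]
  [ 80.5 343.5  22.1]
  [329.5 345.5  20.5]
  [571.5 263.5  17.3]
  [ 22.5 273.5  30.3]
  [157.5 315.5  13. ]]]
```

View pics/w4.png

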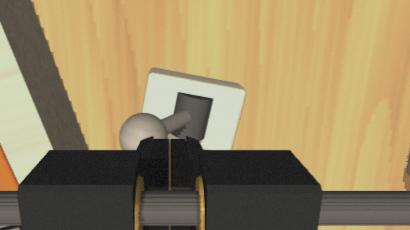

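The shut fingertips show at crop (153–187,140), nearer the camera than expected, and no contact was felt. I'll check the tip height against the views I've already stored.

Run:
```python
from h import *
import pickle
D=pickle.load(open('d0.pkl','rb'))
print(ctrl.pinch_z,[a for a in dir(ctrl) if a[0]!='_'])
p=np.array([.6245,0,.2042])
for dz in (0,.02,.03,.04):
    print(dz,[proj(D['wrist'],p+[s*.044,.009,dz]).round() for s in(-1,1)], proj(D['scene'],p+[.0615,0,dz]).round(), proj(D['side'],p+[-.0615,0,dz]).round(),proj(D['side'],p+[.0615,0,dz]).round())
a=cv2.resize(D['scene']['pixels'][150:230,290:350],(450,600),interpolation=2)
b=cv2.resize(D['side']['pixels'][100:165,240:310],(350,325),interpolation=2)
b=cv2.copyMakeBorder(b,0,275,0,0,0)
cv2.imwrite('pics/c3.png',np.hstack([a,b]))
```

```text
0.0187 ['PlanningError', 'observe', 'pinch_z', 'read_camera', 'sign_off']
0 [array([243., 215.]), array([392., 215.])] [316. 232.] [295. 167.] [265. 156.]
0.02 [array([234., 227.]), array([400., 227.])] [316. 228.] [295. 162.] [264. 151.]
0.03 [array([229., 234.]), array([405., 234.])] [316. 226.] [295. 159.] [264. 148.]
0.04 [array([224., 242.]), array([411., 241.])] [316. 224.] [295. 156.] [264. 145.]
```

View pics/c3.png

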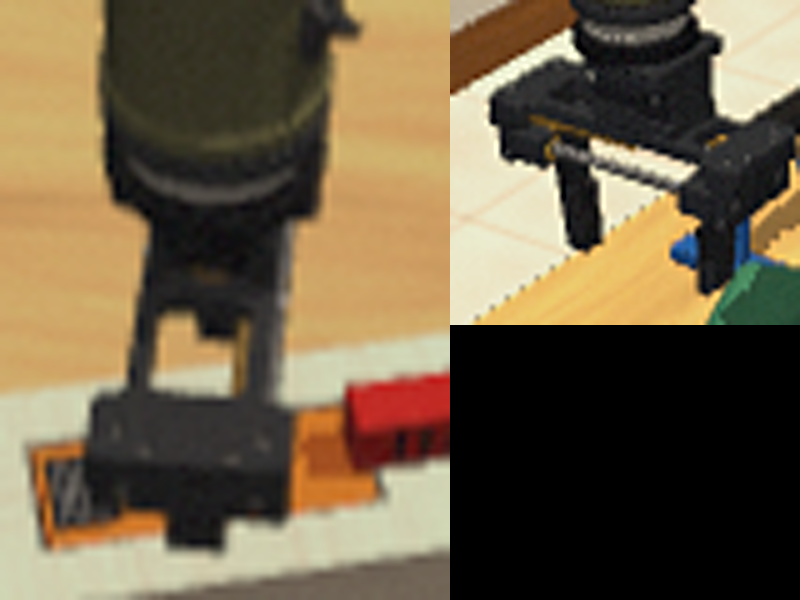

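The side and scene views put the tips at about (292,158) and (316,223). So the true fingertips are about 32 mm above the reported TCP, and the finger swept over the ball. I'll back off, go lower and sweep again.

Emit:
servo_tool(deltas=[[[1,0,0,-0.02,0,0,0],[1,0.003,-0.03,0,0,0,0],[1,0.003,-0.027,0,0,0,0],[1,0,0,0.025,0,0,0],[1,0,0,0.022,0,0,0]]])

```text
time_s: 5.05
position: [0.5863, 0.0061, 0.034]
ee_rot: [0.707, 0.707, 0.0, 0.0]
force: [0.6, -0.6, -0.2]
grip_width: 0.0006
grasp_force: 0.0
```

Emit:
servo_tool(deltas=[[[1,0,0.005,0,0,0,0],[1,0,0.008,0,0,0,0],[1,-0.001,0.008,0,0,0,0]]])

```text
time_s: 5.35
position: [0.6081, 0.0052, 0.0349]
ee_rot: [0.707, 0.707, -0.0, -0.0]
force: [-3.5, -1.0, 4.3]
grip_width: 0.0009
grasp_force: 1.9
```

Emit:
servo_tool(deltas=[[[1,-0.001,0.007,0,0,0,0],[1,-0.001,0.007,0,0,0,0],[1,-0.001,0.007,0,0,0,0],[1,-0.001,0.007,0,0,0,0]]])

```text
time_s: 5.75
position: [0.6366, 0.0007, 0.0341]
ee_rot: [0.707, 0.707, 0.0, 0.0]
force: [-2.4, -0.3, 1.6]
grip_width: 0.0003
grasp_force: 0.7
```

```bash
python3 ball.py
```

```text
[ 1.2 -0.4  0.4] [6.381e-01 5.000e-04 3.410e-02]
on [305. 260.] off [436. 282.]
on [53. 32. 25.]
off [40. 15. 35.]
[[[138.5 318.5  31.4]
  [107.5 334.5  31.4]
  [ 91.5 320.5  31.4]
  [318.5 337.5  29.1]
  [305.5 310.5  21.3]
  [141.5 346.5  15.8]
  [123.5 342.5  16.6]
  [ 15.5 262.5  19.5]]]
```

Contact felt. I'll continue to the end stop.

Emit:
servo_tool(deltas=[[[1,-0.001,0.006,0,0,0,0],[1,-0.001,0.006,0,0,0,0],[1,-0.001,0.006,0,0,0,0],[1,-0.001,0.006,0,0,0,0]]])

```text
time_s: 6.2
position: [0.6596, -0.003, 0.0335]
ee_rot: [0.707, 0.707, -0.0, -0.0]
force: [-1.4, -0.2, -1.6]
grip_width: 0.0007
grasp_force: 0.6
```

Emit:
servo_tool(deltas=[[[1,-0.001,0.005,0,0,0,0],[1,0,0.003,0,0,0,0]]])

```text
time_s: 6.4
position: [0.6623, -0.0035, 0.0332]
ee_rot: [0.707, 0.707, -0.004, -0.004]
force: [-14.7, 1.0, 12.2]
grip_width: 0.0005
grasp_force: 8.5
```

Emit:
servo_tool(deltas=[[[1,0,0.002,0,0,0,0],[1,0,0.002,0,0,0,0]]])

```text
time_s: 6.6
position: [0.6622, -0.0036, 0.0332]
ee_rot: [0.707, 0.707, -0.007, -0.006]
force: [-22.8, 0.7, 17.7]
grip_width: 0.0006
grasp_force: 12.2
```

Toggle is at its stop. Retracting, opening, and moving over the plug.

Emit:
servo_tool(deltas=[[[0.5,0,-0.02,0,0,0,0],[0,0,0,-0.05,0,0,0],[0,0,0,-0.05,0,0,0],[0,0.031,-0.045,0,0,0,0],[0,0.031,-0.045,0,0,0,0]]])

```text
time_s: 7.1
position: [0.5719, 0.0531, 0.1361]
ee_rot: [0.708, 0.706, 0.003, 0.002]
force: [-0.6, 1.0, -0.1]
grip_width: 0.0385
grasp_force: 0.0
```

Emit:
servo_tool(deltas=[[[0,0.031,-0.045,0,0,0,0],[0,0,-0.03,0,0,0,0],[0,0,0,0,0,0,-8.1],[0,0,0,0,0,0,-8.1],[0,0,0,0,0,0,0]]])

```text
time_s: 7.6
position: [0.499, 0.0816, 0.1343]
ee_rot: [0.6, 0.8, 0.001, 0.0]
force: [0.0, -0.3, 0.2]
grip_width: 0.0785
grasp_force: 0.0
```

Run:
```python
from h import *
from scipy.spatial.transform import Rotation as R
import pickle
o=ctrl.observe();print(o['position'].round(4),R.from_quat(o['ee_rot']).as_matrix().round(3).tolist(),o['grip_width'])
d=cam('wrist');s=cam('scene');pickle.dump((d,s),open('p1.pkl','wb'))
on=proj(s,[.631,.0035,.081]);off=proj(s,[.692,-.0075,.081]);print('on',on,'off',off)
g=cv2.cvtColor(s['pixels'],cv2.COLOR_BGR2GRAY)
print(cv2.HoughCircles(cv2.resize(g[225:290,290:350],None,fx=4,fy=4,interpolation=2),cv2.HOUGH_GRADIENT,1,20,param1=100,param2=18,minRadius=12,maxRadius=30))
H,S,V=cv2.split(cv2.cvtColor(d['pixels'],cv2.COLOR_BGR2HSV))
for nm,m,z in (('redtop',((H<6)|(H>174))&(S>170)&(V>150),.089),('orange',(H>8)&(H<17)&(S>170)&(V>120),.054)):
    cs,_=cv2.findContours(m.astype(np.uint8),0,2); c=max(cs,key=cv2.contourArea)
    r=cv2.minAreaRect(c); b=cv2.boxPoints(r); print(nm,cv2.contourArea(c),b.round().tolist()); print(np.array([onz(d,*q,z)[:2] for q in b]).round(4).tolist(),onz(d,*r[0],z).round(4))
```

```text
[0.499  0.0816 0.1343] [[-0.28, 0.96, 0.002], [0.96, 0.28, 0.001], [0.001, 0.002, -1.0]] 0.07851487475163574
on [318.58820255 239.13837197] off [313.03545569 255.73871586]
None
redtop 3868.5 [[276.0, 124.0], [311.0, 124.0], [313.0, 241.0], [278.0, 241.0]]
[[0.4548, 0.131], [0.4778, 0.138], [0.5026, 0.0554], [0.4772, 0.0476]] [0.4775 0.095  0.089 ]
orange 3474.0 [[267.0, 217.0], [331.0, 217.0], [331.0, 290.0], [267.0, 290.0]]
[[0.4625, 0.0517], [0.515, 0.0669], [0.5351, -0.0001], [0.4791, -0.0162]] [0.4976 0.0266 0.054 ]
```

Emit:
servo_tool(deltas=[[[0,0.015,-0.016,0,0,0,0],[0,0,0,0.035,0,0,0],[0,0,0,0.035,0,0,0],[0,0,0,0.02,0,0,0],[0,0,0,0,0,0,0]]])

```text
time_s: 8.2
position: [0.4774, 0.0908, 0.0417]
ee_rot: [0.601, 0.799, -0.002, -0.001]
force: [-0.1, -0.1, 0.5]
grip_width: 0.088
grasp_force: 0.0
```

Emit:
servo_tool(deltas=[[[0,0,0,0.008,0,0,0],[0,0,0,0.006,0,0,0]]])

```text
time_s: 8.4
position: [0.4795, 0.0913, 0.0303]
ee_rot: [0.601, 0.799, 0.001, 0.001]
force: [-0.1, 0.7, 0.6]
grip_width: 0.0881
grasp_force: 0.0
```

Emit:
servo_tool(deltas=[[[0,0,0,0.003,0,0,0],[0,0,0,0.003,0,0,0],[0,0,0,0.002,0,0,0]]])

```text
time_s: 8.7
position: [0.4788, 0.0911, 0.022]
ee_rot: [0.601, 0.8, 0.0, 0.0]
force: [0.1, -0.1, -0.8]
grip_width: 0.0882
grasp_force: 0.0
```

Emit:
servo_tool(deltas=[[[1,0,0,-0.002,0,0,0],[1,0,0,0,0,0,0],[1,0,0,0,0,0,0],[1,0,0,0,0,0,0],[1,0,0,0,0,0,0]]])

```text
time_s: 9.2
position: [0.4785, 0.0911, 0.0239]
ee_rot: [0.6, 0.8, 0.0, 0.0]
force: [0.6, -0.1, 0.2]
grip_width: 0.05
grasp_force: 0.0
```

Emit:
servo_tool(deltas=[[[1,0,0,0,0,0,0],[1,0,0,0,0,0,0],[1,0,0,0,0,0,0],[1,0,0,0,0,0,0]]])

```text
time_s: 9.6
position: [0.4785, 0.0911, 0.0238]
ee_rot: [0.6, 0.8, 0.0, 0.0]
force: [0.7, 0.9, -1.0]
grip_width: 0.0275
grasp_force: 30.0
```

Emit:
servo_tool(deltas=[[[1,0,0,0,0,0,0],[1,0,0,-0.004,0,0,0],[1,0,0,-0.004,0,0,0],[1,0,0,-0.004,0,0,0],[1,0,0,-0.004,0,0,0]]])

```text
time_s: 10.1
position: [0.4787, 0.0911, 0.0404]
ee_rot: [0.6, 0.8, 0.0, 0.0]
force: [0.2, 0.1, -1.0]
grip_width: 0.0279
grasp_force: 30.0
```

Emit:
servo_tool(deltas=[[[1,0,0,-0.008,0,0,0],[1,0,0,-0.01,0,0,0],[1,0,0,-0.015,0,0,0],[1,0,0,-0.025,0,0,0],[1,0,0,-0.02,0,0,0]]])

```text
time_s: 10.6
position: [0.4785, 0.091, 0.1196]
ee_rot: [0.6, 0.8, 0.0, 0.0]
force: [0.1, 1.0, -0.5]
grip_width: 0.0275
grasp_force: 30.0
```

```bash
cat > red.py <<'E'
from h import *
o=ctrl.observe();print(o['position'].round(4),o['ee_rot'].round(3),o['force'].round(1),o['grip_width'],o['grasp_force'])
for n in('scene','side'):
    d=cam(n);H,S,V=cv2.split(cv2.cvtColor(d['pixels'],cv2.COLOR_BGR2HSV))
    cs,_=cv2.findContours((((H<5)|(H>174))&(S>190)&(V>110)).astype(np.uint8),0,2)
    for c in cs:
        if 30<cv2.contourArea(c)<600: print(n,cv2.contourArea(c),np.round(cv2.boxPoints(cv2.minAreaRect(c))).tolist(),np.round(cv2.minAreaRect(c)[0]),'pred',proj(d,o['position']+[0,0,.052]).round())
E
python3 red.py
```

```text
[0.4785 0.091  0.1196] [0.6 0.8 0.  0. ] [ 0.1  1.  -0.5] 0.027468916271798337 30.00006311573088
side 168.5 [[290.0, 210.0], [297.0, 186.0], [307.0, 189.0], [299.0, 213.0]] [298. 200.] pred [301. 198.]
```

Plug is out and held. Carrying it to the tray while checking the big toggle's position.

Emit:
servo_tool(deltas=[[[1,0.043,0.009,0,0,0,0],[1,0.043,0.009,0,0,0,0],[1,0.043,0.009,0,0,0,0],[1,0.043,0.009,0,0,0,0],[1,0.043,0.009,0,0,0,0]]])

```text
time_s: 11.2
position: [0.4609, 0.3114, 0.1173]
ee_rot: [0.6, 0.8, -0.001, 0.0]
force: [-0.0, -0.6, -1.0]
grip_width: 0.0279
grasp_force: 30.0
```

Emit:
servo_tool(deltas=[[[1,0.043,0.009,0,0,0,0],[1,0,0,0,0,0,8],[1,0,0,0,0,0,8],[1,0,0,0,0,0,8],[1,0,0,0,0,0,3]]])

```text
time_s: 11.7
position: [0.4578, 0.3536, 0.1171]
ee_rot: [0.772, 0.636, -0.001, 0.0]
force: [0.5, 0.2, -1.0]
grip_width: 0.0279
grasp_force: 30.0
```

```bash
python3 red.py
python3 - <<'E'
from h import *
import pickle
D=pickle.load(open('d0.pkl','rb'))
print(tri([(D['scene'],394,145),(D['side'],354,278)]))
d=cam('wrist');g=d['pixels'];pickle.dump(d,open('w5.pkl','wb'))
for c in [(-.085,-.07),(.085,-.07),(.085,.07),(-.085,.07)]:
    a=np.radians(-11.4);p=np.array([.457,.355])+[c[0]*np.cos(a)-c[1]*np.sin(a),c[0]*np.sin(a)+c[1]*np.cos(a)]
    print(p.round(3),proj(d,[*p,.025]).round())
H,S,V=cv2.split(cv2.cvtColor(g,cv2.COLOR_BGR2HSV))
m=((S<60)&(V>110)).astype(np.uint8);cs,_=cv2.findContours(cv2.morphologyEx(m,2,np.ones((5,5))),0,2)
for c in cs:
    if cv2.contourArea(c)>3000:
        b=cv2.boxPoints(cv2.minAreaRect(c));print(cv2.contourArea(c),b.round().tolist(),np.array([onz(d,*q,.005)[:2] for q in b]).round(3).tolist())
E
```

```text
[0.4578 0.3536 0.1171] [ 0.772  0.636 -0.001  0.   ] [ 0.5  0.2 -1. ] 0.027901831596147286 29.99944939278066
side 191.5 [[230.0, 256.0], [246.0, 245.0], [254.0, 257.0], [238.0, 268.0]] [242. 256.] pred [249. 250.]
(array([0.20749014, 0.24181799, 0.1093985 ]), [np.float64(0.0023866066036313228), np.float64(0.0023866066036313856)])
[0.36  0.303] [225. 264.]
[0.526 0.27 ] [407. 265.]
[0.554 0.407] [421. 109.]
[0.388 0.44 ] [213. 107.]
18324.5 [[209.0, 255.0], [211.0, 108.0], [417.0, 111.0], [415.0, 258.0]] [[0.339, 0.307], [0.38, 0.442], [0.556, 0.405], [0.539, 0.265]]
```

Emit:
servo_tool(deltas=[[[1,0,0,0.035,0,0,0],[1,0,0,0.035,0,0,0],[1,0,0,0.025,0,0,0],[1,0,0,0.01,0,0,0],[1,0,0,0.003,0,0,0]]])

```text
time_s: 12.35
position: [0.4577, 0.3534, 0.0088]
ee_rot: [0.77, 0.638, -0.001, -0.0]
force: [0.5, 0.2, -0.7]
grip_width: 0.0274
grasp_force: 30.0
```

Emit:
servo_tool(deltas=[[[1,0,0,0.003,0,0,0],[1,0,0,0.002,0,0,0],[1,0,0,0,0,0,0]]])

```text
time_s: 12.65
position: [0.4588, 0.3543, 0.0056]
ee_rot: [0.77, 0.637, 0.001, -0.0]
force: [0.2, -0.8, -0.7]
grip_width: 0.0277
grasp_force: 30.0
```

Emit:
servo_tool(deltas=[[[1,0,0,0.002,0,0,0],[1,0,0,0.001,0,0,0]]])

```text
time_s: 12.85
position: [0.4587, 0.3542, 0.0024]
ee_rot: [0.77, 0.637, 0.001, 0.0]
force: [-1.1, -0.9, 7.7]
grip_width: 0.0277
grasp_force: 30.0
```

Emit:
servo_tool(deltas=[[[1,0,0,0.001,0,0,0],[1,0,0,0.001,0,0,0]]])

```text
time_s: 13.05
position: [0.4588, 0.3543, 0.0019]
ee_rot: [0.771, 0.637, 0.001, 0.0]
force: [-4.1, -3.7, 24.3]
grip_width: 0.0277
grasp_force: 30.0
```

Touchdown felt as predicted. Easing off and opening slowly so the plug leans over gently.

Emit:
servo_tool(deltas=[[[0.66,0,0,-0.002,0,0,0],[0.62,0,0,0,0,0,0],[0.57,0,0,0,0,0,0],[0.52,0,0,0,0,0,0],[0.46,0,0,0,0,0,0]]])

```text
time_s: 13.55
position: [0.4582, 0.3538, 0.0016]
ee_rot: [0.771, 0.637, -0.0, 0.0]
force: [-0.2, 0.7, 0.3]
grip_width: 0.0471
grasp_force: 0.0
```

Emit:
servo_tool(deltas=[[[0.4,0,0,0,0,0,0],[0.32,0,0,0,0,0,0],[0.24,0,0,0,0,0,0],[0.16,0,0,0,0,0,0],[0.08,0,0,0,0,0,0]]])

```text
time_s: 14.05
position: [0.4583, 0.3539, 0.0018]
ee_rot: [0.771, 0.637, 0.0, 0.0]
force: [0.1, -0.2, 0.2]
grip_width: 0.0796
grasp_force: 0.0
```

Emit:
servo_tool(deltas=[[[0,0,0,0,0,0,0],[0,0,0,0,0,0,0]]])

```text
time_s: 14.25
position: [0.4584, 0.3539, 0.0019]
ee_rot: [0.771, 0.637, 0.0, 0.0]
force: [0.1, 0.8, -0.5]
grip_width: 0.0877
grasp_force: 0.0
```

```bash
cat > redw.py <<'E'
from h import *
o=ctrl.observe();print(o['position'].round(4),o['force'].round(1),o['grip_width'])
d=cam('wrist');H,S,V=cv2.split(cv2.cvtColor(d['pixels'],cv2.COLOR_BGR2HSV))
cs,_=cv2.findContours((((H<5)|(H>174))&(S>170)&(V>60)).astype(np.uint8),0,2);c=max(cs,key=cv2.contourArea)
b=cv2.boxPoints(cv2.minAreaRect(c));print(cv2.contourArea(c),b.round().tolist(),np.array([onz(d,*q,.035)[:2] for q in b]).round(3).tolist())
m=((H>14)&(H<30)&(S>120)&(V>120)).astype(np.uint8)
E
python3 redw.py; python3 red.py
```

```text
[0.4584 0.3539 0.0019] [ 0.1  0.8 -0.5] 0.08766933030709158
12047.5 [[283.0, 107.0], [354.0, 107.0], [354.0, 290.0], [283.0, 290.0]] [[0.457, 0.426], [0.488, 0.42], [0.473, 0.33], [0.437, 0.337]]
[0.4583 0.3539 0.0018] [0.77  0.637 0.    0.   ] [-0.2  0.8 -0.3] 0.08818544675258169 0.0
side 314.5 [[230.0, 299.0], [248.0, 276.0], [259.0, 285.0], [241.0, 307.0]] [245. 292.] pred [253. 282.]
```

Emit:
servo_tool(deltas=[[[0,0,0,-0.02,0,0,0],[0,0,0,-0.04,0,0,0],[0,0,0,-0.04,0,0,0],[0,0,0,-0.04,0,0,0],[0,0,0,0,0,0,0]]])

```text
time_s: 14.9
position: [0.4614, 0.3563, 0.1471]
ee_rot: [0.771, 0.637, 0.005, -0.0]
force: [0.8, 0.4, -0.1]
grip_width: 0.0881
grasp_force: 0.0
```

```bash
python3 redw.py; python3 red.py
```

```text
[0.4614 0.3563 0.1471] [ 0.8  0.4 -0.1] 0.08810727242726146
3210.0 [[299.0, 115.0], [331.0, 115.0], [331.0, 220.0], [299.0, 220.0]] [[0.459, 0.425], [0.486, 0.42], [0.469, 0.324], [0.439, 0.33]]
[0.4599 0.3551 0.1445] [ 0.771  0.637  0.003 -0.   ] [0.8 0.5 0.1] 0.08811183902468034 0.0
scene 101.5 [[423.0, 207.0], [426.0, 203.0], [446.0, 216.0], [443.0, 220.0]] [434. 212.] pred [436. 183.]
side 377.5 [[230.0, 299.0], [251.0, 272.0], [262.0, 281.0], [241.0, 307.0]] [246. 290.] pred [247. 242.]
```

The plug is in the tray at about (0.463,0.375). Moving over to the thumb mark with the fingers shut.

Emit:
servo_tool(deltas=[[[1,-0.045,0.016,0,0,0,0],[1,-0.045,0.016,0,0,0,0],[1,-0.045,0.016,0,0,0,0],[1,-0.045,0.016,0,0,0,0],[1,-0.045,0.016,0,0,0,0]]])

```text
time_s: 15.55
position: [0.4935, 0.1158, 0.1402]
ee_rot: [0.77, 0.638, -0.002, -0.001]
force: [1.0, -0.5, -1.0]
grip_width: 0.0501
grasp_force: 0.0
```

Emit:
servo_tool(deltas=[[[1,-0.03,0.016,0,0,0,0],[1,0,0,0,0,0,-8],[1,0,0,0,0,0,-8],[1,0,0,0,0,0,-8],[1,0,0,0,0,0,-3.2]]])

```text
time_s: 16.05
position: [0.5034, 0.0849, 0.1401]
ee_rot: [0.597, 0.802, -0.001, -0.001]
force: [-0.0, 0.5, -0.0]
grip_width: 0.01
grasp_force: 0.0
```

```bash
cat > pk.py <<'E'
from h import *
from scipy.spatial.transform import Rotation as R
o=ctrl.observe();M=R.from_quat(o['ee_rot']).as_matrix();print(o['position'].round(4),M.round(3).tolist(),o['force'].round(1),o['grip_width'])
d=cam('wrist');H,S,V=cv2.split(cv2.cvtColor(d['pixels'],cv2.COLOR_BGR2HSV))
m=((H>8)&(H<17)&(S>170)&(V>90)).astype(np.uint8)
cs,_=cv2.findContours(m,0,2)
for c in sorted(cs,key=cv2.contourArea)[-2:]:
    r=cv2.minAreaRect(c);b=cv2.boxPoints(r);q=np.array([onz(d,*t,.054)[:2] for t in b])
    print('orange',cv2.contourArea(c),b.round().tolist(),q.round(4).tolist(),q.mean(0).round(4))
cv2.imwrite('pics/last.png',d['pixels'])
import pickle;pickle.dump(d,open('wl.pkl','wb'))
E
python3 pk.py; python3 red.py
```

```text
[0.5034 0.0849 0.1401] [[-0.286, 0.958, -0.004], [0.958, 0.286, -0.0], [0.001, -0.004, -1.0]] [-0.   0.5 -0. ] 0.009950693305472724
orange 354.5 [[281.0, 360.0], [282.0, 325.0], [324.0, 326.0], [323.0, 361.0]] [[0.5161, -0.0888], [0.5067, -0.0492], [0.5459, -0.0389], [0.5567, -0.0781]] [ 0.5314 -0.0637]
orange 2319.5 [[263.0, 216.0], [325.0, 216.0], [325.0, 290.0], [263.0, 290.0]] [[0.4627, 0.0524], [0.5145, 0.0678], [0.5355, -0.0014], [0.4801, -0.018]] [0.4982 0.0252]
[0.5035 0.085  0.1401] [ 0.597  0.802 -0.001 -0.001] [ 0.6  0.3 -0.8] 0.006358099335461193 0.0
scene 98.5 [[423.0, 207.0], [426.0, 203.0], [445.0, 216.0], [443.0, 220.0]] [434. 212.] pred [349. 187.]
side 358.5 [[230.0, 299.0], [251.0, 272.0], [262.0, 281.0], [241.0, 307.0]] [246. 290.] pred [295. 189.]
```

Emit:
servo_tool(deltas=[[[1,-0.04,-0.006,0,0,0,0],[1,-0.04,-0.006,0,0,0,0],[1,-0.04,-0.006,0,0,0,0],[1,-0.036,-0.004,0,0,0,0],[1,0,0,0.03,0,0,0]]])

```text
time_s: 16.7
position: [0.5305, -0.0781, 0.1131]
ee_rot: [0.604, 0.797, -0.0, 0.004]
force: [0.8, -0.2, -0.5]
grip_width: 0.0006
grasp_force: 0.0
```

Emit:
servo_tool(deltas=[[[1,0,0,0.04,0,0,0],[1,0,0,0.03,0,0,0],[1,0,0,0.01,0,0,0],[1,0,0,0,0,0,0]]])

```text
time_s: 17.1
position: [0.5265, -0.0701, 0.0304]
ee_rot: [0.599, 0.801, -0.001, -0.001]
force: [-0.3, 0.8, 0.6]
grip_width: 0.0005
grasp_force: 0.0
```

Emit:
servo_tool(deltas=[[[1,0,0,0.005,0,0,0],[1,0,0,0.005,0,0,0],[1,0,0,0.004,0,0,0]]])

```text
time_s: 17.4
position: [0.5288, -0.0708, 0.0187]
ee_rot: [0.599, 0.801, 0.001, 0.001]
force: [0.4, -1.1, 5.8]
grip_width: 0.0005
grasp_force: 3.0
```

Emit:
servo_tool(deltas=[[[1,0,0,0.003,0,0,0],[1,0,0,0.003,0,0,0],[1,0,0,0.003,0,0,0]]])

```text
time_s: 17.7
position: [0.529, -0.0713, 0.0098]
ee_rot: [0.599, 0.8, 0.0, 0.001]
force: [0.5, -1.4, 5.8]
grip_width: 0.0003
grasp_force: 2.9
```

Emit:
servo_tool(deltas=[[[1,0,0,0.002,0,0,0],[1,0,0,0.002,0,0,0]]])

```text
time_s: 17.9
position: [0.529, -0.0711, 0.0058]
ee_rot: [0.599, 0.801, 0.0, 0.001]
force: [-0.5, -0.7, 5.6]
grip_width: 0.0005
grasp_force: 2.8
```

Emit:
servo_tool(deltas=[[[1,0,0,0.002,0,0,0],[1,0,0,0.001,0,0,0]]])

```text
time_s: 18.1
position: [0.529, -0.071, 0.0041]
ee_rot: [0.599, 0.801, 0.0, 0.002]
force: [-4.3, 0.0, 26.9]
grip_width: 0.0002
grasp_force: 12.8
```

The pack is at its stop (27 N). Raising, opening, and moving to the raised end with a 20.6° tilt.

Emit:
servo_tool(deltas=[[[1,0,0,-0.03,0,0,0],[0,0,0,-0.04,0,0,0],[0,0,0,-0.03,0,0,0],[0,0.043,-0.001,0,0,0,0],[0,0.043,-0.001,0,0,0,0]]])

```text
time_s: 18.6
position: [0.5028, 0.0109, 0.1033]
ee_rot: [0.601, 0.799, 0.001, 0.002]
force: [-0.2, 0.3, 0.1]
grip_width: 0.03
grasp_force: 0.0
```

Emit:
servo_tool(deltas=[[[0,0.042,0,0,0,0,0],[0,0,0,0,0,8,0],[0,0,0,0,0,8,0],[0,0,0,0,0,4.6,0],[0,0,0,0,0,0,0]]])

```text
time_s: 19.1
position: [0.4901, 0.0474, 0.0996]
ee_rot: [0.594, 0.787, 0.1, -0.136]
force: [-0.1, -0.2, 0.0]
grip_width: 0.0705
grasp_force: 0.0
```

```bash
python3 pk.py
python3 - <<'E'
from h import *
d=cam('wrist');s=cam('scene');e=cam('side')
H,S,V=cv2.split(cv2.cvtColor(d['pixels'],cv2.COLOR_BGR2HSV))
m=(H>8)&(H<17)&(S>170)&(V>90)
for v in range(120,300,15):
    u=np.flatnonzero(m[v]); 
    if len(u)>20: print(v,u.min(),u.max(),len(u), [onz(d,t,v,.083)[:2].round(4).tolist() for t in (u.min(),u.max())])
# predicted raised end top corner
o=np.array([.5105-.25*.0281,-.0145+.024]);x=np.array([.96,.281]);y=np.array([-.281,.96])
for a in (-.028,.028):
  p=[*(o+a*x+.0414*y),.0834]; print('pred corner',proj(d,p).round(),proj(e,p).round())
E
```

```text
[0.4901 0.0474 0.0996] [[-0.257, 0.962, -0.095], [0.907, 0.274, 0.319], [0.333, -0.004, -0.943]] [-0.1 -0.2  0. ] 0.07045071256531014
orange 2614.5 [[283.0, 326.0], [359.0, 326.0], [359.0, 361.0], [283.0, 361.0]] [[0.4849, -0.027], [0.5378, -0.0119], [0.5443, -0.0356], [0.4918, -0.0506]] [ 0.5147 -0.0313]
orange 5872.0 [[279.0, 217.0], [362.0, 217.0], [362.0, 290.0], [279.0, 290.0]] [[0.4598, 0.0479], [0.519, 0.0647], [0.5331, 0.0134], [0.4748, -0.0032]] [0.4967 0.0307]
225 281 360 80 [[0.4657, 0.0458], [0.5152, 0.0601]]
240 279 361 83 [[0.4672, 0.0361], [0.5185, 0.0509]]
255 280 361 82 [[0.4706, 0.027], [0.5211, 0.0415]]
270 280 360 81 [[0.4733, 0.0178], [0.523, 0.0321]]
285 281 360 80 [[0.4767, 0.0088], [0.5256, 0.0229]]
pred corner [278. 231.] [314. 215.]
pred corner [364. 231.] [297. 212.]
```

The raised end is seen where predicted. Descending and gripping.

Emit:
servo_tool(deltas=[[[0,0,0.001,0,0,0,0],[0,-0.007,0.001,0.023,0,0,0],[0,-0.007,0,0.023,0,0,0],[0,-0.004,0,0.014,0,0,0],[0,0,0,0,0,0,0]]])

```text
time_s: 19.8
position: [0.4889, 0.0559, 0.0373]
ee_rot: [0.59, 0.79, 0.099, -0.137]
force: [-0.5, -0.1, -0.6]
grip_width: 0.0878
grasp_force: 0.0
```

Run:
```python
from h import *
from scipy.spatial.transform import Rotation as R
o=ctrl.observe();M=R.from_quat(o['ee_rot']).as_matrix();print(o['position'].round(4),M.round(3).tolist(),o['force'].round(1),o['grip_width'])
print((M.T@(np.array([.4913,.0510,.030])-o['position'])).round(4))
```

```text
[0.4889 0.0559 0.0373] [[-0.267, 0.959, -0.1], [0.904, 0.284, 0.319], [0.334, -0.005, -0.943]] [-0.5 -0.1 -0.6] 0.08781145105484477
[-0.0075  0.001   0.0051]
```

Emit:
servo_tool(deltas=[[[0,-0.004,0.001,0.002,0,0,0],[0,-0.003,0,0.002,0,0,0],[0,0,0,0,0,0,0]]])

```text
time_s: 20.1
position: [0.4933, 0.0497, 0.0326]
ee_rot: [0.591, 0.789, 0.1, -0.135]
force: [-0.2, 0.5, 0.3]
grip_width: 0.088
grasp_force: 0.0
```

Emit:
servo_tool(deltas=[[[1,0,0,0,0,0,0],[1,0,0,0,0,0,0],[1,0,0,0,0,0,0],[1,0,0,0,0,0,0],[1,0,0,0,0,0,0]]])

```text
time_s: 20.6
position: [0.492, 0.0502, 0.0324]
ee_rot: [0.591, 0.789, 0.1, -0.136]
force: [-0.9, -0.8, 1.4]
grip_width: 0.0556
grasp_force: 29.9
```

Emit:
servo_tool(deltas=[[[1,0,0,0,0,0,0],[1,0,0,0,0,0,0]]])

```text
time_s: 20.8
position: [0.4921, 0.0502, 0.0324]
ee_rot: [0.591, 0.789, 0.1, -0.136]
force: [-1.6, -0.8, 2.3]
grip_width: 0.0558
grasp_force: 29.9
```

Emit:
servo_tool(deltas=[[[1,0.003,0,-0.009,0,0,0],[1,0.005,0,-0.014,0,0,0],[1,0.007,0,-0.019,0,0,0],[1,0.008,0,-0.023,0,0,0],[1,0.01,0,-0.028,0,0,0]]])

```text
time_s: 21.3
position: [0.4927, 0.0505, 0.1324]
ee_rot: [0.59, 0.789, 0.1, -0.136]
force: [0.1, 0.7, -2.8]
grip_width: 0.0559
grasp_force: 29.9
```

```bash
cat > org.py <<'E'
from h import *
o=ctrl.observe();print(o['position'].round(4),o['force'].round(1),o['grip_width'])
for n in('scene','side'):
    d=cam(n);H,S,V=cv2.split(cv2.cvtColor(d['pixels'],cv2.COLOR_BGR2HSV))
    cs,_=cv2.findContours(((H>7)&(H<17)&(S>200)&(V>110)).astype(np.uint8),0,2)
    for c in cs:
        x,y,w,h=cv2.boundingRect(c)
        if 30<cv2.contourArea(c)<900 and 180<x<420 and y>120: print(n,cv2.contourArea(c),(x,y,w,h),np.round(cv2.boxPoints(cv2.minAreaRect(c))).tolist())
E
python3 org.py
```

```text
[0.4927 0.0505 0.1324] [ 0.1  0.7 -2.8] 0.05586486533105669
scene 195.0 (296, 189, 24, 22) [[292.0, 197.0], [317.0, 188.0], [322.0, 202.0], [297.0, 211.0]]
scene 511.5 (244, 128, 23, 40) [[243.0, 130.0], [262.0, 128.0], [267.0, 165.0], [248.0, 168.0]]
side 545.5 (410, 197, 36, 24) [[409.0, 214.0], [412.0, 196.0], [448.0, 202.0], [445.0, 220.0]]
side 186.0 (296, 177, 19, 17) [[295.0, 190.0], [298.0, 175.0], [316.0, 178.0], [313.0, 193.0]]
```

Pack lifted (≈ −2.8 N). Levelling it, then carrying it to the mat.

Emit:
servo_tool(deltas=[[[1,0,0,-0.01,0,-5,0],[1,0,0,-0.01,0,-5,0],[1,0,0,-0.01,0,-5,0],[1,0,0,0,0,-5,0],[1,0,0,0,0,0,0]]])

```text
time_s: 21.9
position: [0.4945, 0.0488, 0.1609]
ee_rot: [0.595, 0.804, -0.003, 0.003]
force: [0.5, 0.6, -2.3]
grip_width: 0.0555
grasp_force: 29.9
```

Emit:
servo_tool(deltas=[[[1,-0.03,-0.008,0,0,0,0],[1,-0.04,-0.01,0,0,0,0],[1,-0.04,-0.01,0,0,0,0],[1,-0.04,-0.01,0,0,0,0],[1,-0.04,-0.01,0,0,0,0]]])

```text
time_s: 22.4
position: [0.5016, -0.1554, 0.1612]
ee_rot: [0.6, 0.8, -0.003, 0.002]
force: [0.9, 0.6, -2.2]
grip_width: 0.0555
grasp_force: 29.9
```

Emit:
servo_tool(deltas=[[[1,-0.04,-0.01,0,0,0,0],[1,-0.04,-0.01,0,0,0,0],[1,-0.04,-0.01,0,0,0,0],[1,-0.03,-0.008,0,0,0,0],[1,0,0,0,0,0,5]]])

```text
time_s: 22.9
position: [0.5053, -0.3157, 0.162]
ee_rot: [0.638, 0.77, -0.005, 0.003]
force: [-0.3, 0.4, -2.5]
grip_width: 0.0556
grasp_force: 29.9
```

Emit:
servo_tool(deltas=[[[1,0,0,0,0,0,8],[1,0,0,0,0,0,8],[1,0,0,0,0,0,8],[1,0,0,0,0,0,8],[1,0,0,0,0,0,8]]])

```text
time_s: 23.4
position: [0.5071, -0.3082, 0.1623]
ee_rot: [0.862, 0.507, -0.002, 0.003]
force: [0.4, -0.6, -1.8]
grip_width: 0.0557
grasp_force: 29.9
```

Emit:
servo_tool(deltas=[[[1,0,0,0,0,0,8],[1,0,0,0,0,0,8],[1,0,0,0,0,0,8],[1,0,0,0,0,0,8],[1,0,0,0,0,0,8]]])

```text
time_s: 23.9
position: [0.5074, -0.3081, 0.1623]
ee_rot: [0.983, 0.182, -0.001, 0.003]
force: [0.1, 0.4, -2.6]
grip_width: 0.0561
grasp_force: 29.9
```

Emit:
servo_tool(deltas=[[[1,0,0,0,0,0,8],[1,0,0,0,0,0,8],[1,0,0,0,0,0,8],[1,0,0,0,0,0,8],[1,0,0,0,0,0,0]]])

```text
time_s: 24.4
position: [0.5076, -0.3079, 0.1623]
ee_rot: [0.996, -0.093, 0.0, 0.004]
force: [0.6, -1.3, -2.5]
grip_width: 0.0556
grasp_force: 29.9
```

```bash
cat > mt.py <<'E'
from h import *
from scipy.spatial.transform import Rotation as R
import pickle
o=ctrl.observe();M=R.from_quat(o['ee_rot']).as_matrix();print(o['position'].round(4),M.round(3).tolist(),'yaw tool y',np.degrees(np.arctan2(M[1,1],M[0,1])),o['joints'].round(2))
d=cam('wrist');s=cam('scene');pickle.dump((d,s),open('mt.pkl','wb'))
H,S,V=cv2.split(cv2.cvtColor(d['pixels'],cv2.COLOR_BGR2HSV))
for nm,m,z in(('blue',(H>98)&(H<125)&(S>70)&(V>40),.008),('orange',(H>7)&(H<17)&(S>170)&(V>90),.17)):
    cs,_=cv2.findContours(cv2.morphologyEx(m.astype(np.uint8),3,np.ones((9,9))),0,2);c=max(cs,key=cv2.contourArea)
    b=cv2.boxPoints(cv2.minAreaRect(c));print(nm,cv2.contourArea(c),b.round().tolist(),np.array([onz(d,*q,z)[:2] for q in b]).round(3).tolist())
a=np.radians(-11)
for x,y in((-.11,-.06),(.11,-.06),(.11,.06),(-.11,.06)): print(proj(d,[.452+x*np.cos(a)-y*np.sin(a),-.315+x*np.sin(a)+y*np.cos(a),.008]).round())
E
python3 mt.py; python3 org.py
```

```text
[ 0.5076 -0.3079  0.1623] [[0.983, -0.186, -0.001], [-0.186, -0.983, -0.008], [0.001, 0.008, -1.0]] yaw tool y -100.70827833932775 [ 0.34  0.71  0.21  1.72 -0.19  0.73 -1.11]
blue 10074.5 [[281.0, 236.0], [283.0, 127.0], [398.0, 130.0], [396.0, 238.0]] [[0.454, -0.256], [0.568, -0.283], [0.544, -0.398], [0.427, -0.381]]
orange 8346.5 [[258.0, 219.0], [382.0, 219.0], [382.0, 290.0], [258.0, 290.0]] [[0.525, -0.276], [0.512, -0.345], [0.467, -0.339], [0.481, -0.266]]
[382. 315.]
[394. 126.]
[276. 126.]
[282. 315.]
[ 0.5079 -0.3078  0.1626] [-0.3 -0.3 -2. ] 0.055942051969635406
scene 130.5 (213, 169, 17, 15) [[213.0, 179.0], [216.0, 168.0], [231.0, 172.0], [228.0, 183.0]]
scene 452.5 (244, 129, 23, 39) [[243.0, 130.0], [261.0, 127.0], [267.0, 165.0], [249.0, 168.0]]
side 546.5 (410, 197, 36, 24) [[409.0, 214.0], [412.0, 196.0], [448.0, 202.0], [445.0, 220.0]]
side 323.5 (357, 128, 38, 26) [[353.0, 138.0], [359.0, 126.0], [396.0, 144.0], [390.0, 156.0]]
```

Emit:
servo_tool(deltas=[[[1,0.003,0.023,0,0,0,0],[1,0,0,0.03,0,0,0],[1,0,0,0.03,0,0,0],[1,0,0,0.03,0,0,0],[1,0,0,0,0,0,0]]])

```text
time_s: 25.1
position: [0.5046, -0.3292, 0.0699]
ee_rot: [0.996, -0.092, -0.003, 0.003]
force: [-0.2, 0.1, -3.0]
grip_width: 0.0556
grasp_force: 30.0
```

```bash
python3 - <<'E'
from h import *
o=ctrl.observe();p=o['position'];print(p,o['force'].round(1))
D=np.array([.982,-.187,0]);W=np.array([.187,.982,0]);g=p+[0,0,.039]
for n in('side','scene'):
    d=cam(n)
    for t in(0,10,20):
        a=np.radians(t);L=D*np.cos(a)+np.array([0,0,np.sin(a)]);N=-D*np.sin(a)+np.array([0,0,np.cos(a)])
        print(n,t,'thumb top corners',[proj(d,g-.1335*L+.009*N+k*W).round().tolist() for k in(-.028,.028)],'near-grip top',[proj(d,g+.0165*L+.009*N+k*W).round().tolist() for k in(-.028,.028)])
E
python3 org.py
```

```text
[ 0.50460031 -0.3292371   0.06993958] [-0.2  0.1 -3. ]
side 0 thumb top corners [[397.0, 162.0], [387.0, 169.0]] near-grip top [[364.0, 148.0], [354.0, 153.0]]
side 10 thumb top corners [[397.0, 168.0], [387.0, 174.0]] near-grip top [[365.0, 147.0], [355.0, 153.0]]
side 20 thumb top corners [[395.0, 173.0], [385.0, 179.0]] near-grip top [[365.0, 147.0], [355.0, 152.0]]
scene 0 thumb top corners [[231.0, 162.0], [246.0, 165.0]] near-grip top [[212.0, 194.0], [228.0, 198.0]]
scene 10 thumb top corners [[232.0, 167.0], [247.0, 170.0]] near-grip top [[212.0, 193.0], [228.0, 197.0]]
scene 20 thumb top corners [[232.0, 172.0], [247.0, 175.0]] near-grip top [[212.0, 192.0], [228.0, 196.0]]
[ 0.5073 -0.3313  0.0737] [ 0.6  0.7 -1.5] 0.05561157228505409
scene 97.5 (212, 187, 15, 13) [[211.0, 197.0], [214.0, 186.0], [228.0, 190.0], [226.0, 200.0]]
scene 514.5 (244, 130, 23, 38) [[243.0, 130.0], [262.0, 128.0], [267.0, 165.0], [248.0, 167.0]]
side 553.0 (410, 197, 36, 24) [[409.0, 214.0], [412.0, 196.0], [448.0, 202.0], [445.0, 220.0]]
side 169.5 (360, 147, 37, 27) [[356.0, 157.0], [362.0, 145.0], [397.0, 165.0], [390.0, 176.0]]
```

The pack is level in the grip. Lowering it onto the mat.

Emit:
servo_tool(deltas=[[[1,0,0,0.03,0,0,0],[1,0,0,0.03,0,0,0],[1,0,0,0.015,0,0,0],[1,0,0,0.005,0,0,0],[1,0,0,0,0,0,0]]])

```text
time_s: 25.8
position: [0.5078, -0.3322, -0.0059]
ee_rot: [0.996, -0.092, 0.001, 0.005]
force: [0.6, -0.1, -2.4]
grip_width: 0.0556
grasp_force: 30.0
```

Emit:
servo_tool(deltas=[[[1,0,0,0.003,0,0,0],[1,0,0,0.003,0,0,0]]])

```text
time_s: 26.0
position: [0.5085, -0.3327, -0.0112]
ee_rot: [0.996, -0.092, 0.002, 0.005]
force: [1.9, -0.9, -0.8]
grip_width: 0.0558
grasp_force: 30.0
```

Emit:
servo_tool(deltas=[[[1,0,0,0.002,0,0,0],[1,0,0,0.002,0,0,0]]])

```text
time_s: 26.2
position: [0.509, -0.3325, -0.0156]
ee_rot: [0.996, -0.092, 0.002, 0.005]
force: [2.4, 0.1, 1.4]
grip_width: 0.056
grasp_force: 30.0
```

Emit:
servo_tool(deltas=[[[1,0,0,0.002,0,0,0],[1,0,0,0.002,0,0,0]]])

```text
time_s: 26.4
position: [0.508, -0.3322, -0.0202]
ee_rot: [0.996, -0.092, 0.001, 0.005]
force: [2.2, -1.3, 1.4]
grip_width: 0.0558
grasp_force: 30.0
```

Emit:
servo_tool(deltas=[[[1,0,0,0.001,0,0,0],[1,0,0,0.001,0,0,0]]])

```text
time_s: 26.6
position: [0.5079, -0.3321, -0.021]
ee_rot: [0.996, -0.092, 0.001, 0.005]
force: [-0.4, 1.1, 19.5]
grip_width: 0.0554
grasp_force: 30.0
```

Emit:
servo_tool(deltas=[[[1,0,0,0.001,0,0,0],[1,0,0,0.001,0,0,0]]])

```text
time_s: 26.8
position: [0.508, -0.3322, -0.0213]
ee_rot: [0.996, -0.093, 0.001, 0.005]
force: [-3.0, 3.3, 32.2]
grip_width: 0.0556
grasp_force: 30.1
```

Flat on the mat. Easing the load off, opening, rising straight up and checking.

Emit:
servo_tool(deltas=[[[1,0,0,-0.002,0,0,0],[0.3,0,0,-0.001,0,0,0],[0.2,0,0,0,0,0,0],[0,0,0,0,0,0,0],[0,0,0,0,0,0,0]]])

```text
time_s: 27.3
position: [0.5067, -0.3318, -0.022]
ee_rot: [0.996, -0.092, -0.0, 0.005]
force: [1.1, -0.1, -0.4]
grip_width: 0.0831
grasp_force: 0.0
```

Emit:
servo_tool(deltas=[[[0,0,0,-0.01,0,0,0],[0,0,0,-0.03,0,0,0],[0,0,0,-0.05,0,0,0],[0,0,0,-0.05,0,0,0],[0,0,0,-0.05,0,0,0]]])

```text
time_s: 27.8
position: [0.5068, -0.33, 0.171]
ee_rot: [0.996, -0.092, 0.001, 0.005]
force: [1.5, -0.5, -0.5]
grip_width: 0.0884
grasp_force: 0.0
```

Emit:
servo_tool(deltas=[[[0,0.05,0,-0.02,0,0,0],[0,0.05,0,0,0,0,0],[0,0.05,0,0,0,0,0],[0,0,0,0,0,0,0],[0,0,0,0,0,0,0]]])

```text
time_s: 28.3
position: [0.6512, -0.3565, 0.1866]
ee_rot: [0.996, -0.092, -0.0, 0.005]
force: [-0.2, 0.8, -0.1]
grip_width: 0.0882
grasp_force: 0.0
```

```bash
cat > fin.py <<'E'
from h import *
o=ctrl.observe();print(o['time_s'],o['position'].round(4),o['force'].round(1),o['grip_width'])
for n in('scene','side','wrist'):
    d=cam(n);g=d['pixels'];H,S,V=cv2.split(cv2.cvtColor(g,cv2.COLOR_BGR2HSV))
    for nm,m,z in(('orange',(H>7)&(H<17)&(S>200)&(V>110),.026),('blue',(H>98)&(H<125)&(S>70)&(V>40),.008),('red',((H<5)|(H>174))&(S>180)&(V>90),.06)):
        cs,_=cv2.findContours(m.astype(np.uint8),0,2)
        for c in cs:
            if 60<cv2.contourArea(c)<30000:
                r=cv2.minAreaRect(c);b=cv2.boxPoints(r);q=onz(d,*r[0],z)
                if .3<q[0]<.75 and abs(q[1])<.5: print(n,nm,cv2.contourArea(c),b.round().tolist(),np.array([onz(d,*t,z)[:2] for t in b]).round(3).tolist(),q[:2].round(3))
    if n!='wrist':
        for k,p in(('on',[.631,.0035,.081]),('off',[.692,-.0075,.081])):
            u,v=proj(d,p).round().astype(int);print(n,k,(u,v),np.median(cv2.cvtColor(g,cv2.COLOR_BGR2HSV)[v-1:v+2,u-1:u+2].reshape(-1,3),axis=0))
E
python3 fin.py
```

```text
28.3 [ 0.6512 -0.3565  0.1866] [-0.2  0.8 -0.1] 0.08820588025308382
scene orange 348.5 [[217.0, 213.0], [234.0, 179.0], [247.0, 186.0], [230.0, 220.0]] [[0.525, -0.36], [0.366, -0.334], [0.394, -0.28], [0.549, -0.309]] [ 0.461 -0.321]
scene blue 1488.0 [[206.0, 219.0], [233.0, 168.0], [261.0, 183.0], [233.0, 234.0]] [[0.544, -0.397], [0.298, -0.358], [0.36, -0.239], [0.594, -0.289]] [ 0.456 -0.321]
scene red 151.5 [[418.0, 210.0], [424.0, 201.0], [446.0, 216.0], [440.0, 225.0]] [[0.467, 0.327], [0.427, 0.349], [0.483, 0.419], [0.52, 0.396]] [0.475 0.373]
scene on (np.int64(319), np.int64(239)) [ 19. 123. 210.]
scene off (np.int64(313), np.int64(256)) [ 16.  41. 167.]
side orange 417.5 [[353.0, 178.0], [358.0, 167.0], [395.0, 185.0], [389.0, 196.0]] [[0.519, -0.286], [0.541, -0.365], [0.367, -0.328], [0.352, -0.255]] [ 0.442 -0.308]
side blue 496.5 [[341.0, 181.0], [351.0, 161.0], [408.0, 190.0], [398.0, 209.0]] [[0.557, -0.269], [0.599, -0.409], [0.326, -0.35], [0.302, -0.224]] [ 0.44 -0.31]
side red 390.0 [[230.0, 299.0], [251.0, 272.0], [262.0, 281.0], [241.0, 307.0]] [[0.464, 0.43
[... 305 characters left out ...]
7], [0.39, -0.366]] [ 0.419 -0.367]
wrist blue 218.5 [[341.0, 361.0], [342.0, 326.0], [349.0, 326.0], [348.0, 361.0]] [[0.396, -0.341], [0.45, -0.352], [0.447, -0.361], [0.393, -0.35]] [ 0.422 -0.351]
wrist blue 351.0 [[285.0, 326.0], [295.0, 326.0], [295.0, 364.0], [285.0, 364.0]] [[0.463, -0.279], [0.461, -0.292], [0.403, -0.279], [0.406, -0.266]] [ 0.434 -0.279]
wrist blue 294.5 [[272.0, 326.0], [280.0, 326.0], [280.0, 366.0], [272.0, 366.0]] [[0.467, -0.262], [0.465, -0.273], [0.404, -0.259], [0.406, -0.248]] [ 0.436 -0.261]
wrist blue 2671.5 [[270.0, 251.0], [366.0, 251.0], [366.0, 290.0], [270.0, 290.0]] [[0.57, -0.284], [0.548, -0.398], [0.495, -0.39], [0.518, -0.272]] [ 0.533 -0.336]
```

Pack and mat centres agree to within about 5 mm in both views. The toggle ball is at its off position and the plug is in the tray.

```bash
python3 -c "
from station import ctrl
print(ctrl.sign_off())"
```

```text
the job is handed in; nothing more can be done
None
```

The job is handed in after 28 s: toggle off, red plug set down in the key tray (it was still standing on its prong when last checked), and the pack flat, thumb mark up, within about 5 mm of the middle of the mat and lengthways along it.

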